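# Serve the dark roll with the tongs

### The arm

A 6-joint arm with a two-finger parallel gripper is mounted at the origin on the work surface. World frame = base frame: x ahead of the robot, y to its left, z up, the work surface at z = 0. Lengths are in m, angles in rad, forces in N, time in s.
With the tool pointing down it reaches from about 0.4 to 0.825 m from the base axis. Payload 7 kg.
Tool frame: the origin (TCP) lies at the very end of the fingers, on their centre line; the grasp point (between the pads) lies 19 mm behind it; x points along the fingers, y is the direction in which the jaws open and shut, and the axes are right-handed (so a half turn about x gives the same grasp; the last joint's range is limited). The gripper opens to 85 mm and grips with 20 to 120 N. Pads are 22 mm wide; open, the fingers measure 114 mm over their backs; the gripper's body (76 mm by 85 mm) begins 54 mm behind the grasp point. The pads swing forward as they close: fully open they stand 13 mm farther back than shut.
Start: joints at [0.288, 0.359, 0.012, 0, -1.224, -0.288], TCP at [0.675, -0, 0.231] pointing down, gripper open.
Joint ranges: [-3.07, 3.07], [-1.43, 2.12], [-1.02, 1.25], [-3.03, 1.67], [-3.05, -0], [-3.03, 3.03]. Speed limits (rad/s): [2.39, 2.39, 3.01, 3.14, 3.14, 3.14].

### API

Orientations are given as a 3x3 rotation matrix whose columns are the frame's x, y, z axes.
In Python, from bench import robot gives the robot as it stands.
- The arm moves only by the tool servo_tool, never from a script. Its argument "deltas" is a list of rows, each an object of numbers: "grip": the opening, from 0 (shut) to 1 (fully open); "x", "y", "z": the shift along the world's x, y, z in mm; "yaw": the turn about the world's z in degrees. A call has 1 to 20 rows; each row is the pose to reach, as a shift and turn from the pose measured when the call began; what a row does not reach only later rows make up. A row lasts 1/8 s, in which the tool goes at most 62.5 mm and 10.7 degrees, less where a joint would pass 70% of its speed; a pose out of reach is approached as far as the arm can. A call with a gripper value outside its range is refused whole. The fingers move at their own pace and stop on an object; the grip force is fixed at half the most. Time passes only in rows, so rows that repeat a pose let the fingers close. It gives the time, the measured TCP pose, the force and the opening at its end, in the units of the state.
- robot.sense(): the state, without advancing time (a new reading comes with each control period).
- robot.grab_frame(name): name is "scene" or "side" or "wrist"; returns a dict with "pixels" (384x512x3 uint8, red, green, blue), "K" (3x3 intrinsics, pixels), "xyz" and "rotation" of the camera in the world. Camera axes: x right, y down, z forward; pixel columns grow to the right and rows downward; lengths in m; the calibration is good to about 2 mm. A picture is of the moment at which its call begins. There is no depth.
- robot.finish_job(): hands the job in, once; it reports no verdict.
The state is a dict: "clock": time; "q": joint angles; "qd": joint speeds; "effort": joint torques, N m; "eef_pos": TCP position; "ee_rot": TCP orientation; "ft_force": force on the tool from outside, world axes, zero at the start; "ft_torque": the same for the moment, N m; "width": finger opening in m.
Only numpy, scipy, OpenCV 4.12 (cv2) and the standard library are available. Lean on these libraries where they do the work, as an engineer would, in place of code of your own. Each camera call takes 0.05 s, during which the arm holds its last target.

### The job

At the till's bread corner, serve the customer the dark roll with the white cross: pick up the serving tongs, close them on that roll, lift it off the board and carry it over to the open take-away carton. Finish while still holding it in the closed tongs, still and clear above the carton's mouth, for the customer to nod at before it goes in; never touch any bread with the gripper itself, and leave the other two rolls and everything else on the counter where they are.

Things in the scene. Friction and masses are not known exactly. Their poses are not given: they have to be found in the camera images.
- tongs: steel serving tongs with black grips, 240 mm long, 110 g, lying on edge across the rest's ribs, arms spread sideways, 28 mm high all over (underside 16 mm above the counter at the start). Origin: on the middle line, level with the underside, half way along the grips; x along the middle line to the jaws, z up. Hinge 100 mm behind the origin, jaws centred 105 mm ahead, ending at 126 mm
- tongs_grip (a point): where to hold the tongs: middle between the black grips, 14 mm above the underside. At rest their outer faces are 59 mm apart here, flat for 45 mm either way, each spreading 0.085 rad towards the jaws. Squeezed together (5 N at first, 6 N when closed on a roll) they close the jaws, by 2 mm per mm; let go, they spring open. Closed on a roll they are parallel, 42 mm apart; fully closed 29 mm
- tongs_jaws (a point): middle between the jaws at half their height, 105 mm ahead of tongs_grip along the tongs' x. Each jaw is a shallow cup of two flat upright plates, 41 mm long in all, 28 mm high, open above and below. At rest the jaws are 88 mm apart at their middle, 71 mm at their front tips, 99 mm over their backs
- tongs_arm (a joint): how far the tongs are closed, rad: 0 open at rest, about 0.17 closed on a roll, 0.30 fully closed
- rest: fixed red tray under the tongs, 270 x 150 mm, 6 mm thick (rims along its long sides 10 mm high), with two cross ribs 16 mm high, 70 mm either side of its middle, on which the tongs lie. Origin: centre of its underside; x along its length. It stands to one side of the board, left or right
- board: fixed wooden board, 140 x 340 x 18 mm, with the three rolls standing in a row about 110 mm apart along its y. Origin: centre of its underside; x across its short way, away from the robot; y along its length
- dark_roll: dark brown bread roll with a white cross on top, round, 50 mm across (upright sides from 8 to 26 mm above its underside, domed above), 44 mm high, firm, about 45 g; stands on the board in any of the three places. Origin: centre of its underside
- dark_roll_center (a point): centre of the dark roll, 22 mm above its underside
- pale_roll_a: golden roll of the same size with one slash; stays where it is
- pale_roll_b: another golden roll with one slash; stays where it is
- carton: fixed open cardboard take-away carton, 170 x 170 mm, 70 mm high, walls 4 mm, with four flaps sloping outwards and down from the rim, reaching 112 mm from the middle; to one side of the board, on the side away from the tongs. Origin: centre of its underside
- carton_mouth (a point): centre of the carton's open mouth, level with its rim (70 mm above the counter)
- till_paper: white till paper roll standing on end, 68 mm across, 57 mm high, on the left behind; bystander
- jam_jar: jar with red lid, 64 mm across, 85 mm high, beyond the left end of the board; bystander
- honey_jar: jar with brass lid, 64 mm across, 75 mm high, beyond the right end of the board; bystander
- cleaner: blue cleaner bottle, 72 mm across, 190 mm high, on the right behind; bystander
Things that resemble listed ones, but are neither listed nor needed, are in the scene too. Several things have the shape of the dark_roll; the one meant has the colours described above.

How it is judged:
On the way, in this order (a step that is already met when the one before it is completed fails the run):
1. the tongs are lifted off their rest in the gripper (height (world z) of tongs_grip above 0.045 m and contact force between the fingers and tongs above 1 N and contact force between tongs and rest below 0.05 N), for 0.1 s.
2. the dark roll is lifted clear of the board in the closed tongs (height (world z) of dark_roll_center above 0.055 m and contact force between tongs and dark_roll above 1 N and contact force between dark_roll and board below 0.05 N and value of joint tongs_arm above 0.08 rad), for 0.2 s.
At the end, for the whole second after the job is handed in: Gripper still holds the tongs, closed (0.08 to 0.26 rad) and pressing on the dark roll; roll centre within 60 mm sideways of the middle of the carton's mouth, 28 mm or more above its rim, slower than 30 mm/s; roll and tongs do not touch the carton, nor the robot the roll (horizontal distance between dark_roll_center and carton_mouth below 0.06 m and height (world z) of dark_roll_center above 0.098 m and linear speed of dark_roll below 0.03 m/s and contact force between tongs and dark_roll above 1 N and contact force between the fingers and tongs above 1 N and value of joint tongs_arm between 0.08 and 0.26 rad and contact force between each of dark_roll, tongs and carton below 0.05 N and contact force between dark_roll and the arm below 0.05 N and contact force between dark_roll and the fingers below 0.05 N); the arm keeps its last pose, push and grip.
It fails at once if the gripper or arm touches bread (contact force between any of the fingers, the arm and dark_roll above 0.3 N or contact force between any of the fingers, the arm and pale_roll_a above 0.3 N or contact force between any of the fingers, the arm and pale_roll_b above 0.3 N).
It fails at once if one of the other rolls is shifted by more than 15 mm (distance of any of pale_roll_a, pale_roll_b from where it was at the start of the episode above 0.015 m).
It fails at once if a bystander on the counter is shifted by more than 20 mm (distance of any of till_paper, jam_jar, honey_jar, cleaner from where it was at the start of the episode above 0.02 m).
It also fails if it takes over 45 s, if anything falls off the work surface, if the arm or the gripper's body presses on something with over 40 N, if the wrist force passes 120 N, or if a joint passes its speed limit or range.

## Working session

There is one attempt and no reset: what is moved stays moved. The work goes in short steps, Python scripts to look and compute and a tool call to move; the robot and the scene stay as the last step left them, time stands still between calls to the robot, and variables do not carry over. Pictures are saved under pics/ and viewed, and the job is handed in when it is done.

Besides the shell and the picture viewer there is one more tool, called after "Request:" as name(argument=value, ...) on one line, values as JSON. servo_tool: Moves the arm, as the interface text tells. Its arguments: {"type":"object","properties":{"deltas":{"type":"array","items":{"type":"object","properties":{"grip":{"type":"number"},"x":{"type":"number"},"y":{"type":"number"},"z":{"type":"number"},"yaw":{"type":"number"}}}}},"required":["deltas"]}

```bash
mkdir -p pics; ls
cat > h.py <<'E'
import numpy as np, cv2
from bench import robot
def grab(n,f):
    d=robot.grab_frame(n); np.savez(f'pics/{f}.npz',**{k:np.array(v) for k,v in d.items()})
    cv2.imwrite(f'pics/{f}.png',cv2.cvtColor(np.array(d['pixels']),cv2.COLOR_RGB2BGR)); return d
def load(f): return dict(np.load(f'pics/{f}.npz'))
def ray(d,u,v):
    r=d['rotation']@np.linalg.inv(d['K'])@np.array([u,v,1.]); return np.array(d['xyz']),r/np.linalg.norm(r)
def plane(d,u,v,z):
    o,r=ray(d,u,v); return o+r*(z-o[2])/r[2]
def proj(d,p):
    c=d['rotation'].T@(np.array(p)-d['xyz']); q=d['K']@c; return q[:2]/q[2]
def tri(d1,p1,d2,p2):
    A=[];b=[]
    for d,p in((d1,p1),(d2,p2)):
        o,r=ray(d,*p); M=np.eye(3)-np.outer(r,r); A.append(M); b.append(M@o)
    x=np.linalg.lstsq(np.vstack(A),np.hstack(b),rcond=None)[0]; return x
E
python3 - <<'E'
from h import *
for n in ('scene','side','wrist'):
    d=grab(n,n+'0'); print(n,np.round(d['xyz'],3),np.round(d['rotation'],2).tolist())
print(robot.sense())
E
```

```text
pics
scene [ 1.224 -0.147  1.164] [[0.19, 0.83, -0.52], [0.98, -0.15, 0.11], [0.01, -0.53, -0.85]]
side [ 0.394 -0.629  0.754] [[0.97, -0.17, 0.19], [-0.25, -0.7, 0.66], [0.02, -0.69, -0.72]]
wrist [ 0.675 -0.073  0.375] [[-1.0, 0.0, -0.0], [-0.0, 0.96, 0.29], [0.0, 0.29, -0.96]]
{'clock': 0.15, 'q': array([ 2.88142049e-01,  3.59239302e-01,  1.12947199e-02, -2.68792764e-04,
       -1.22408890e+00, -2.88114378e-01]), 'qd': array([ 0.00022343, -0.00151929,  0.00100249,  0.00053388, -0.00191557,
        0.00078968]), 'effort': array([-2.36291526e-03, -5.83877099e+01,  2.93650192e+01,  6.94064632e+00,
       -4.26741812e-03,  1.52487612e-06]), 'eef_pos': array([6.74649753e-01, 1.09686074e-05, 2.30576444e-01]), 'ee_rot': array([[-1.25798225e-03, -9.99999207e-01,  6.37522914e-05],
       [-1.09185166e-04,  6.38896945e-05,  9.99999992e-01],
       [-9.99999203e-01,  1.25797528e-03, -1.09265452e-04]]), 'ft_force': array([-0.50528599, -0.27933259,  0.25581315]), 'ft_torque': array([-0.02341252,  0.03471273, -0.02917597]), 'width': 0.08571770213682317}
```

View pics/scene0.png

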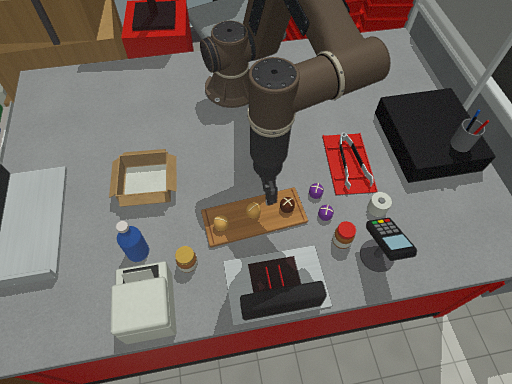

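View pics/side0.png

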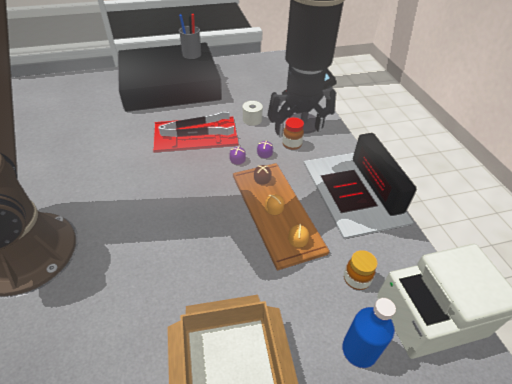

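View pics/wrist0.png

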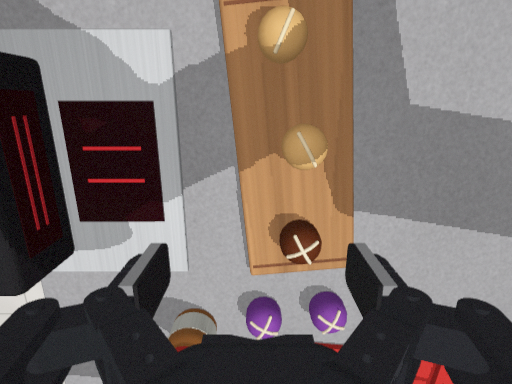

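The scene view shows the tongs on the red tray at (348,162), with the jaws pointing down-image (+x). The dark roll is at (287,203), at the board's left end, and the carton is at (143,177). Cross-marked candidates in the scene view are the dark brown roll on the board (287,203) and two purple balls on the counter (316,189) and (326,212). Only the brown one on the board fits the description. I'll confirm it with an enlarged crop.

Run:
```python
from h import *
a=cv2.imread('pics/scene0.png'); s=cv2.imread('pics/side0.png'); w=cv2.imread('pics/wrist0.png')
c1=cv2.resize(a[120:220,270:400],None,fx=3,fy=3,interpolation=cv2.INTER_CUBIC)
c2=cv2.resize(s[95:195,145:275],None,fx=3,fy=3,interpolation=cv2.INTER_CUBIC)
c3=cv2.resize(w[200:350,220:370],(390,390),interpolation=cv2.INTER_CUBIC)
cv2.imwrite('pics/crop1.png',np.vstack([c1,c2])); cv2.imwrite('pics/crop2.png',c3)
```

```text
(no output)
```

View pics/crop1.png

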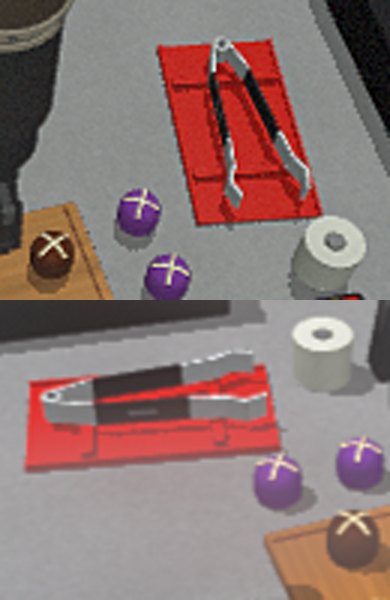

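View pics/crop2.png

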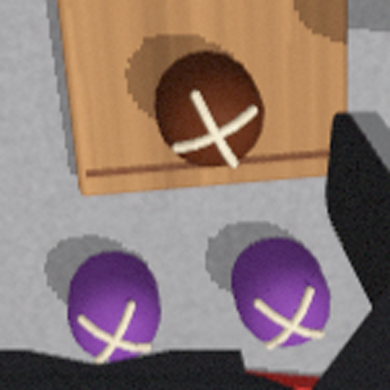

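The enlarged crop confirms it: the brown roll with a white cross on the board, wrist pixel about (300,242), is the target. The purple ones stand on the counter and don't match. Now I'll measure.

Run:
```python
from h import *
W=load('wrist0');S=load('scene0');D=load('side0')
def blob(d,lo,hi,roi=None):
    hsv=cv2.cvtColor(d['pixels'],cv2.COLOR_RGB2HSV); m=cv2.inRange(hsv,lo,hi)
    if roi: k=np.zeros_like(m);k[roi[1]:roi[3],roi[0]:roi[2]]=255;m&=k
    return m
# dark roll: wrist dark brown in roi
for nm,d,roi in(('w',W,(270,210,330,275)),('s',S,(272,190,302,216)),('d',D,(250,160,275,188))):
    hsv=cv2.cvtColor(d['pixels'],cv2.COLOR_RGB2HSV)
    m=blob(d,(0,60,0),(18,255,95),roi)
    m=cv2.morphologyEx(m,cv2.MORPH_CLOSE,np.ones((9,9)))
    cs,_=cv2.findContours(m,0,1); c=max(cs,key=cv2.contourArea)
    (u,v),r=cv2.minEnclosingCircle(c); x,y,w,h=cv2.boundingRect(c)
    print(nm,'box',x,y,w,h,'circ',u,v,r,'pt@40',np.round(plane(d,x+w/2-.5,y+h/2-.5,.040),4))
# golden rolls in wrist
m=blob(W,(15,110,100),(30,255,255),(230,0,350,180)); 
for p in ((283,34),(305,147)): print('gold',np.round(plane(W,*p,.040),3))
# tongs rough from scene
f=lambda x,y:(x/3+270-.5,y/3+120-.5)
g=lambda x,y:(x/3+145-.5,(y-300)/3+95-.5)
for p in((222,45),(238,185),(235,203),(304,195)): print('tong scene',np.round(plane(S,*f(*p),.044),4))
for p in((52,397),(262,395),(250,355)): print('tong side',np.round(plane(D,*g(*p),.044),4))
print('tri hinge',tri(S,f(222,45),D,g(52,397)))
# board corners wrist
for p in((352,265),(252,274),): print('board',np.round(plane(W,*p,.018),3))
# red tray corners scene z=.006
for p in((160,45),(265,40),(195,223),(322,215)): print('tray',np.round(plane(S,*f(*p),.010),3))
# carton rim in scene
```

```text
w box 279 220 42 44 circ 299.1030578613281 241.50381469726562 22.047000885009766 pt@40 [0.6234 0.0907 0.04  ]
s box 272 191 23 22 circ 283.5 201.5 12.349188804626465 pt@40 [0.6093 0.0812 0.04  ]Traceback (most recent call last):
  File "<stdin>", line 12, in <module>
ValueError: max() iterable argument is empty
```

Run:
```python
import cv2,numpy as np
a=cv2.imread('pics/scene0.png'); s=cv2.imread('pics/side0.png')
cv2.imwrite('pics/crop3.png',cv2.resize(a[140:215,95:195],None,fx=5,fy=5,interpolation=cv2.INTER_CUBIC))
```

```text
(no output)
```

View pics/crop3.png

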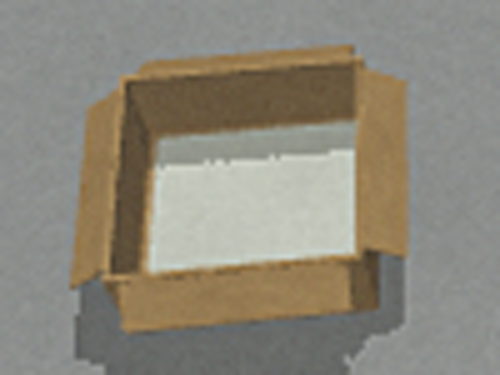

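The crop shows the carton's rim corners at roughly (122,80), (360,62), (105,278) and (362,258) in crop pixels (x5, offset 95,140).

Run:
```python
from h import *
W=load('wrist0');S=load('scene0');D=load('side0')
P=[plane(S,x/5+94.5,y/5+139.5,.070) for x,y in((122,80),(360,62),(105,278),(362,258))]
print('carton',np.round(P,3).tolist(),np.round(np.mean(P,0),3), np.linalg.norm(P[0]-P[1]),np.linalg.norm(P[0]-P[2]))
print('dark w',plane(W,299.5,241.5,.04),'s',plane(S,287,203.5,.04),'d',plane(D,262.5,175,.04),'tri',tri(W,(299.5,241.5),S,(287,203.5)))
for p in ((283,34),(305,147)): print('gold',np.round(plane(W,*p,.040),3))
f=lambda x,y:(x/3+270-.5,y/3+120-.5)
g=lambda x,y:(x/3+145-.5,(y-300)/3+95-.5)
for p in((222,45),(238,185),(235,203),(304,195)): print('tong scene',np.round(plane(S,*f(*p),.044),4))
for p in((52,397),(262,395),(250,355)): print('tong side',np.round(plane(D,*g(*p),.044),4))
print('tri hinge',tri(S,f(222,45),D,g(52,397)))
for p in((352,265),(252,274),): print('board',np.round(plane(W,*p,.018),3))
T=[plane(S,*f(*p),.008) for p in((160,45),(270,40),(195,223),(322,215))]
print('tray',np.round(T,3).tolist(),np.mean(T,0))
```

```text
carton [[0.338, -0.454, 0.07], [0.352, -0.288, 0.07], [0.502, -0.465, 0.07], [0.517, -0.298, 0.07]] [ 0.427 -0.376  0.07 ] 0.1666863482450896 0.1641168799810901
dark w [0.62336656 0.09068514 0.04      ] s [0.6193022 0.0927445 0.04     ] d [0.62137434 0.0847291  0.04      ] tri [0.62293546 0.09035725 0.04417865]
gold [ 0.649 -0.138  0.04 ]
gold [ 0.622 -0.025  0.04 ]
tong scene [0.3672 0.3725 0.044 ]
tong scene [0.5731 0.3258 0.044 ]
tong scene [0.5962 0.3145 0.044 ]
tong scene [0.6002 0.3971 0.044 ]
tong side [0.3668 0.3699 0.044 ]
tong side [0.5851 0.323  0.044 ]
tong side [0.5879 0.399  0.044 ]
tri hinge [0.36642998 0.37296468 0.04227666]
board [0.548 0.136 0.018]
board [0.682 0.15  0.018]
tray [[0.325, 0.309, 0.008], [0.343, 0.454, 0.008], [0.594, 0.274, 0.008], [0.611, 0.426, 0.008]] [0.46823463 0.36583572 0.008     ]
```

Run:
```python
from h import *
W=load('wrist0');S=load('scene0')
for w,s in(((264,318),(326,212.5)),((328,312),(316,190))):
    print('purple',plane(W,*w,.022),plane(S,*s,.022),tri(W,w,S,s))
for p in((246,318),(282,318),(309,312),(347,312)): print(plane(W,*p,.022))
```

```text
purple [0.66561761 0.2172971  0.022     ] [0.66764887 0.218646   0.022     ] [0.66568764 0.21997579 0.01843857]
purple [0.57652667 0.20736353 0.022     ] [0.57495436 0.20949801 0.022     ] [0.57526532 0.2092909  0.02068989]
[0.69085787 0.21728372 0.022     ]
[0.64037464 0.21731049 0.022     ]
[0.602998   0.20735006 0.022     ]
[0.55005235 0.207377   0.022     ]
```

Request:
servo_tool(deltas=[{"x": -45,"y": 60,"yaw": -10},{"x": -90,"y": 120,"yaw": -20},{"x": -130,"y": 180,"yaw": -30},{"x": -170,"y": 240,"yaw": -40},{"x": -200,"y": 300,"yaw": -50},{"x": -210,"y": 360,"yaw": -60},{"x": -210,"y": 365,"yaw": -70},{"x": -210,"y": 365,"yaw": -80},{"x": -210,"y": 365,"yaw": -90},{"x": -210,"y": 365,"yaw": -95},{"x": -210,"y": 365,"yaw": -95},{"x": -210,"y": 365,"yaw": -95}])

```text
schema error: expected keys grip, x, y, z, yaw
```

Request:
servo_tool(deltas=[{"x": -45,"y": 40,"z": 0,"yaw": -10,"grip": 1},{"x": -90,"y": 80,"z": 0,"yaw": -20,"grip": 1},{"x": -130,"y": 120,"z": 0,"yaw": -30,"grip": 1},{"x": -170,"y": 160,"z": 0,"yaw": -40,"grip": 1},{"x": -200,"y": 210,"z": 0,"yaw": -50,"grip": 1},{"x": -210,"y": 260,"z": 0,"yaw": -60,"grip": 1},{"x": -210,"y": 310,"z": 0,"yaw": -70,"grip": 1},{"x": -210,"y": 350,"z": 0,"yaw": -80,"grip": 1},{"x": -210,"y": 365,"z": 0,"yaw": -90,"grip": 1},{"x": -210,"y": 365,"z": 0,"yaw": -95,"grip": 1},{"x": -210,"y": 365,"z": 0,"yaw": -95,"grip": 1},{"x": -210,"y": 365,"z": 0,"yaw": -95,"grip": 1}])

```text
clock: 1.65
eef_pos: [0.4646, 0.3647, 0.2305]
ee_rot: [[-0.0, 0.085, 0.996], [0.001, 0.996, -0.085], [-1.0, 0.001, -0.0]]
ft_force: [-0.5, -0.0, 0.3]
width: 0.0854
```

Run:
```python
from h import *
for n in ('wrist','scene'): grab(n,n+'1')
s=robot.sense(); print(s['clock'],s['eef_pos'],s['ee_rot'].round(3).tolist())
```

```text
1.75 [0.46470406 0.36468479 0.23066765] [[0.0, 0.086, 0.996], [0.001, 0.996, -0.086], [-1.0, 0.001, -0.0]]
```

View pics/wrist1.png

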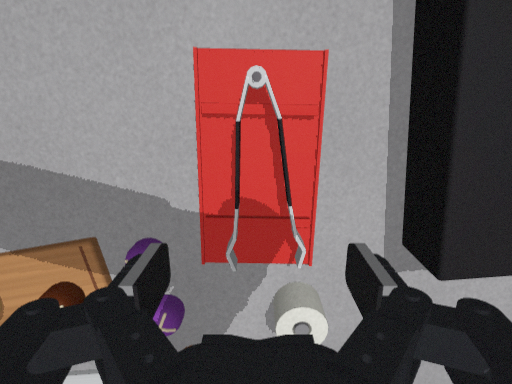

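The wrist view now shows the tongs whole: hinge at (257,76), jaw tips at about (235,269) and (301,267), black grips running from row 120 to row 207.

```bash
python3 - <<'E'
from h import *
W=load('wrist1'); px=W['pixels']
hsv=cv2.cvtColor(px,cv2.COLOR_RGB2HSV)
red=cv2.inRange(hsv,(0,150,60),(8,255,255))|cv2.inRange(hsv,(172,150,60),(180,255,255))
# grips dark low sat within tray
m=((hsv[...,2]<60)&(red==0)).astype(np.uint8); m[:,:215]=0;m[:,310:]=0;m[:110]=0;m[215:]=0
m=cv2.morphologyEx(m*255,cv2.MORPH_OPEN,np.ones((3,2)))
L=[];R=[]
for v in range(124,205,4):
    u=np.where(m[v]>0)[0]
    l=u[u<258]; r=u[u>=265]
    if len(l) and len(r):
        a=plane(W,l.mean(),v,.044);b=plane(W,r.mean(),v,.044); c=(a+b)/2
        L.append(a);R.append(b)
        if v%16==12: print(v,l.min(),l.max(),r.min(),r.max(),c.round(4),np.linalg.norm(a-b).round(4))
h=plane(W,257,76,.044); print('hinge',h)
C=(np.array(L)+np.array(R))/2
fl=np.polyfit(C[:,0],C[:,1],1); print('mid',fl,'deg',np.degrees(np.arctan(fl[0])))
for X in(L,R):
    X=np.array(X);p=np.polyfit(X[:,0],X[:,1],1);print(np.degrees(np.arctan(p[0])),X[0],X[-1])
for p in((236,269),(301,267)): print('tip',plane(W,*p,.044))
j=(plane(W,236,269,.044)+plane(W,301,267,.044))/2
d=j-h; print('heading',np.degrees(np.arctan2(d[1],d[0])),np.linalg.norm(d),'origin',h+d/np.linalg.norm(d)*.1)
E
python3 - <<'E'
import cv2
a=cv2.imread('pics/wrist1.png');cv2.imwrite('pics/crop4.png',cv2.resize(a[60:285,190:330],None,fx=2.6,fy=2.6,interpolation=cv2.INTER_CUBIC))
E
```

```text
124 237 240 279 282 [0.4153 0.3716 0.044 ] 0.0452
140 237 240 281 284 [0.4324 0.3713 0.044 ] 0.0481
156 237 240 283 285 [0.4501 0.3706 0.044 ] 0.0505
172 237 239 285 287 [0.4683 0.37   0.044 ] 0.0541
188 237 239 287 289 [0.4871 0.3696 0.044 ] 0.0573
204 236 239 289 291 [0.5064 0.369  0.044 ] 0.0611
hinge [0.36689067 0.37306166 0.044     ]
mid [-0.02885902  0.38357104] deg -1.653041505948637
-6.683995974491966 [0.41337447 0.34907377 0.044     ] [0.50382456 0.33851244 0.044     ]
3.3273019611484327 [0.41723584 0.39413193 0.044     ] [0.50906705 0.39938966 0.044     ]
tip [0.58876632 0.3277327  0.044     ]
tip [0.59293298 0.40852908 0.044     ]
heading -1.2612440962990281 0.22401325658893512 origin [0.46686644 0.37086055 0.044     ]
```

View pics/crop4.png

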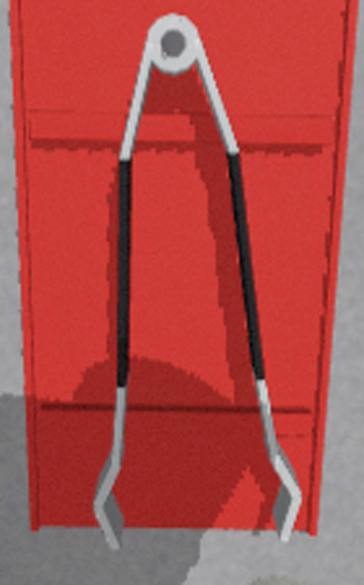

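Heading is about -1.5°, and the two estimates agree (-1.3° and -1.65°). The grip point is about (0.467, 0.370). The spread (10°) and spacing (54 mm between centrelines) match the stated sizes. Next I descend to TCP z of about 0.011.

Request:
servo_tool(deltas=[{"x": 2.5,"y": 5.5,"z": -30,"yaw": 3.4,"grip": 1},{"x": 2.5,"y": 5.5,"z": -80,"yaw": 3.4,"grip": 1},{"x": 2.5,"y": 5.5,"z": -130,"yaw": 3.4,"grip": 1},{"x": 2.5,"y": 5.5,"z": -160,"yaw": 3.4,"grip": 1},{"x": 2.5,"y": 5.5,"z": -160,"yaw": 3.4,"grip": 1}])

```text
clock: 2.38
eef_pos: [0.4663, 0.3686, 0.0685]
ee_rot: [[-0.003, 0.027, 1.0], [-0.003, 1.0, -0.027], [-1.0, -0.003, -0.003]]
ft_force: [1.1, -0.0, 0.2]
width: 0.0859
```

Run:
```python
from h import *
for n in ('wrist','scene','side'): grab(n,n+'2')
s=robot.sense(); print(s['clock'],s['eef_pos'],s['ee_rot'].round(3).tolist())
w=cv2.imread('pics/wrist2.png'); a=cv2.imread('pics/scene2.png'); b=cv2.imread('pics/side2.png')
cv2.imwrite('pics/crop5.png',np.hstack([cv2.resize(w,(400,300)),cv2.resize(b[70:170,120:253],(400,300),interpolation=cv2.INTER_CUBIC)]))
```

```text
2.525 [0.46804544 0.37103643 0.07236949] [[0.002, 0.026, 1.0], [0.003, 1.0, -0.026], [-1.0, 0.003, 0.002]]
```

View pics/crop5.png

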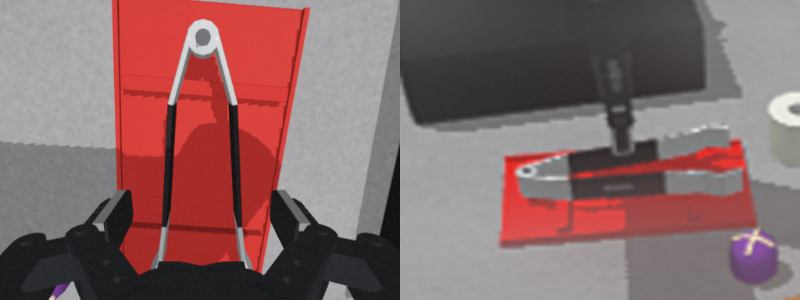

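The view shows the tongs centred between the fingers: finger midline at column ~200 and tongs midline at ~202 in the left half. Continuing down, then closing lightly.

Request:
servo_tool(deltas=[{"x": -1,"y": -1,"z": -20,"yaw": 0,"grip": 1},{"x": -1,"y": -1,"z": -40,"yaw": 0,"grip": 1},{"x": -1,"y": -1,"z": -55,"yaw": 0,"grip": 1},{"x": -1,"y": -1,"z": -61,"yaw": 0,"grip": 1},{"x": -1,"y": -1,"z": -61,"yaw": 0,"grip": 1},{"x": -1,"y": -1,"z": -61,"yaw": 0,"grip": 0.8},{"x": -1,"y": -1,"z": -61,"yaw": 0,"grip": 0.72},{"x": -1,"y": -1,"z": -61,"yaw": 0,"grip": 0.66},{"x": -1,"y": -1,"z": -61,"yaw": 0,"grip": 0.62},{"x": -1,"y": -1,"z": -61,"yaw": 0,"grip": 0.62},{"x": -1,"y": -1,"z": -61,"yaw": 0,"grip": 0.62}])

```text
clock: 3.9
eef_pos: [0.4678, 0.3707, 0.0127]
ee_rot: [[0.003, 0.026, 1.0], [0.005, 1.0, -0.026], [-1.0, 0.005, 0.003]]
ft_force: [0.3, -0.9, 7.3]
width: 0.0535
```

Run:
```python
from h import *
for n in ('wrist','side'): grab(n,n+'3')
s=robot.sense(); print(s['clock'],s['eef_pos'],s['ee_rot'].round(3).tolist(),s['ft_force'],s['width'])
w=cv2.imread('pics/wrist3.png'); b=cv2.imread('pics/side3.png')
cv2.imwrite('pics/crop6.png',np.hstack([cv2.resize(w,(400,300)),cv2.resize(b[70:170,120:253],(400,300),interpolation=cv2.INTER_CUBIC)]))
```

```text
4.0 [0.46779518 0.37074624 0.01273235] [[0.003, 0.026, 1.0], [0.005, 1.0, -0.026], [-1.0, 0.005, 0.003]] [-0.69303185 -1.76226317  6.07503195] 0.05323921379085807
```

View pics/crop6.png

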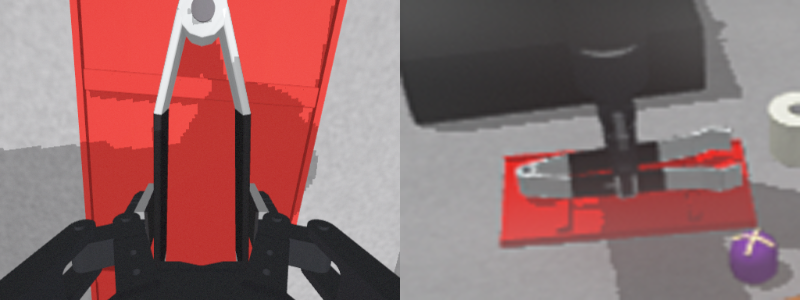

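The fingers are on the black grips at an opening of 53 mm. The 6 N upward push is probably the pads swinging forward, so it should relax on lifting. Lifting now.

Request:
servo_tool(deltas=[{"x": 0,"y": 0,"z": 5,"yaw": 0,"grip": 0.62},{"x": 0,"y": 0,"z": 15,"yaw": 0,"grip": 0.62},{"x": 0,"y": 0,"z": 30,"yaw": 0,"grip": 0.62},{"x": 0,"y": 0,"z": 50,"yaw": 0,"grip": 0.62},{"x": 0,"y": 0,"z": 70,"yaw": 0,"grip": 0.62},{"x": 0,"y": 0,"z": 90,"yaw": 0,"grip": 0.62},{"x": 0,"y": 0,"z": 90,"yaw": 0,"grip": 0.62}])

```text
clock: 4.88
eef_pos: [0.4686, 0.3718, 0.1053]
ee_rot: [[0.006, 0.026, 1.0], [0.008, 1.0, -0.026], [-1.0, 0.008, 0.006]]
ft_force: [0.3, 0.4, -0.8]
width: 0.0532
```

Run:
```python
from h import *
for n in ('wrist','side'): grab(n,n+'4')
s=robot.sense(); print(s['clock'],s['eef_pos'],s['ee_rot'].round(3).tolist(),s['ft_force'],s['ft_torque'],s['width'])
w=cv2.imread('pics/wrist4.png'); b=cv2.imread('pics/side4.png')
cv2.imwrite('pics/crop7.png',np.hstack([cv2.resize(w,(400,300)),cv2.resize(b[50:170,110:270],(400,300),interpolation=cv2.INTER_CUBIC)]))
```

```text
4.975 [0.46763641 0.37064389 0.10300516] [[0.003, 0.026, 1.0], [0.005, 1.0, -0.026], [-1.0, 0.005, 0.003]] [ 0.67838658  0.13175952 -1.29135268] [-0.04953149  0.03213779  0.01196892] 0.052779091301832365
```

View pics/crop7.png

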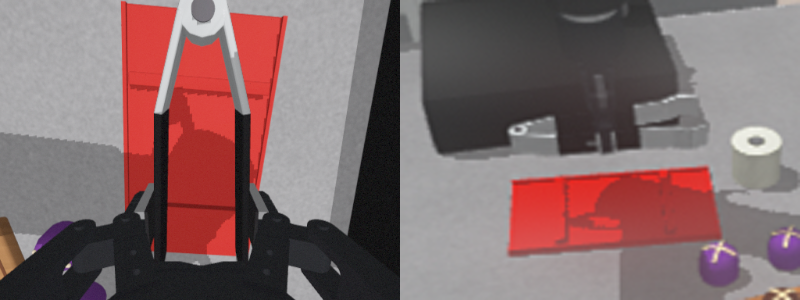

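The tongs are lifted clear of the tray and hang level, with pull -1.3 N (about 110 g). Moving above the dark roll at this height: dx +51, dy -277.

Request:
servo_tool(deltas=[{"x": 8,"y": -30,"z": 5,"yaw": 0,"grip": 0.62},{"x": 15,"y": -70,"z": 7,"yaw": 0,"grip": 0.62},{"x": 22,"y": -110,"z": 7,"yaw": 0,"grip": 0.62},{"x": 29,"y": -150,"z": 7,"yaw": 0,"grip": 0.62},{"x": 36,"y": -190,"z": 7,"yaw": 0,"grip": 0.62},{"x": 43,"y": -230,"z": 7,"yaw": 0,"grip": 0.62},{"x": 48,"y": -260,"z": 5,"yaw": 0,"grip": 0.62},{"x": 51,"y": -277,"z": 0,"yaw": 0,"grip": 0.62},{"x": 51,"y": -277,"z": 0,"yaw": 0,"grip": 0.62},{"x": 51,"y": -277,"z": 0,"yaw": 0,"grip": 0.62}])

```text
clock: 6.22
eef_pos: [0.5186, 0.0941, 0.1027]
ee_rot: [[0.003, 0.026, 1.0], [0.005, 1.0, -0.026], [-1.0, 0.005, 0.003]]
ft_force: [0.3, -0.7, -0.1]
width: 0.0529
```

Run:
```python
from h import *
for n in ('scene','side','wrist'): grab(n,n+'5')
s=robot.sense(); print(s['clock'],s['eef_pos'],s['ee_rot'].round(3).tolist(),s['ft_force'],s['width'])
a=cv2.imread('pics/scene5.png'); b=cv2.imread('pics/side5.png')
cv2.imwrite('pics/crop8.png',np.hstack([cv2.resize(a[120:240,220:340],(400,400),interpolation=cv2.INTER_CUBIC),cv2.resize(b[100:240,190:330],(400,400),interpolation=cv2.INTER_CUBIC)]))
```

```text
6.375 [0.51864369 0.09446271 0.10301103] [[0.003, 0.025, 1.0], [0.005, 1.0, -0.025], [-1.0, 0.005, 0.003]] [ 0.94164407 -0.13592028 -1.52479336] 0.05288159005048067
```

View pics/crop8.png

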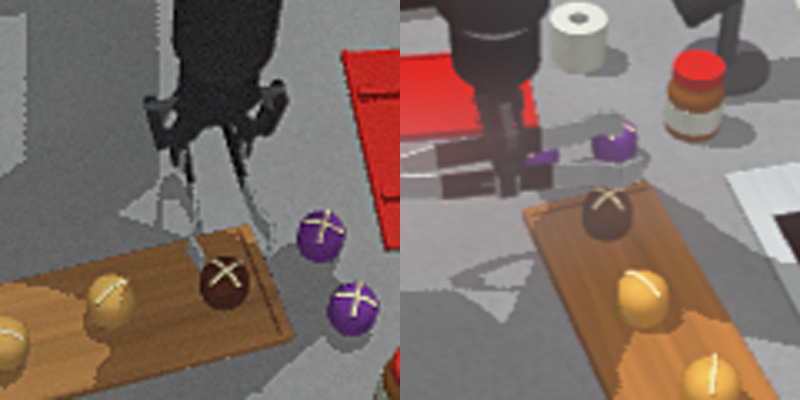

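View pics/wrist5.png

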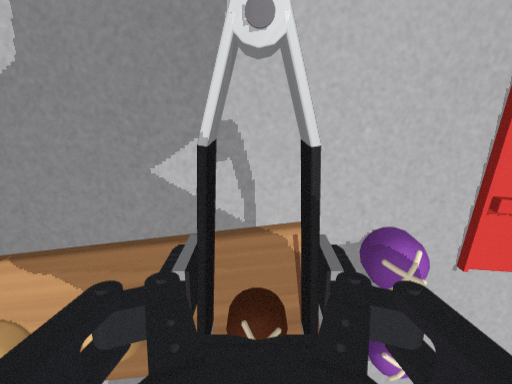

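Tongs tips are at about (280,199) and (301,193) in the scene image, with the roll between and below them. I'll check the jaw midpoint against the roll numerically.

Run:
```python
from h import *
S=load('scene5');W=load('wrist5');D=load('side5')
a=plane(S,280,199.5,.132);b=plane(S,301.6,193.5,.132);print(a,b,(a+b)/2)
print('hinge',plane(W,259,11,.134))
for v in(150,200,250):
    print(plane(W,205.5,v,.134),plane(W,311,v,.134),((plane(W,205.5,v,.134)+plane(W,311,v,.134))/2))
print('roll w (clipped) col', plane(W,257.5,318,.04), plane(W,228,318,.04),plane(W,287,318,.04))
c=[0.5186+.104,0.0945-.0027]; print('jaw pred',c)
# side: tips in crop right: scale .35
for p in((645,165),(620,120),):
    print('side tip', plane(D,190+(p[0]-400)*.35,100+p[1]*.35,.13))
```

```text
[0.6509091  0.05493211 0.132     ] [0.64185495 0.12686398 0.132     ] [0.64638203 0.09089804 0.132     ]
hinge [0.41716179 0.09747607 0.134     ]
[0.46288728 0.07626179 0.134     ] [0.46391893 0.11598923 0.134     ] [0.4634031  0.09612551 0.134     ]
[0.48268084 0.07477068 0.134     ] [0.48380698 0.11652211 0.134     ] [0.48324391 0.0956464  0.134     ]
[0.50459827 0.07311958 0.134     ] [0.50583379 0.11711229 0.134     ] [0.50521603 0.09511593 0.134     ]
roll w (clipped) col [0.61715565 0.09254636 0.04      ] [0.61643101 0.06823289 0.04      ] [0.61788128 0.11689249 0.04      ]
jaw pred [0.6225999999999999, 0.0918]
side tip [0.64339258 0.04892606 0.13      ]
side tip [0.63927318 0.1163371  0.13      ]
```

The jaw midpoint is predicted at (0.622, 0.092), against the roll at (0.6225, 0.091). They agree, so I descend 84 mm.

Request:
servo_tool(deltas=[{"x": 0,"y": -1,"z": -20,"yaw": 0,"grip": 0.62},{"x": 0,"y": -1,"z": -40,"yaw": 0,"grip": 0.62},{"x": 0,"y": -1,"z": -60,"yaw": 0,"grip": 0.62},{"x": 0,"y": -1,"z": -76,"yaw": 0,"grip": 0.62},{"x": 0,"y": -1,"z": -83,"yaw": 0,"grip": 0.62},{"x": 0,"y": -1,"z": -84,"yaw": 0,"grip": 0.62},{"x": 0,"y": -1,"z": -84,"yaw": 0,"grip": 0.62}])

```text
clock: 7.25
eef_pos: [0.519, 0.0938, 0.0195]
ee_rot: [[0.004, 0.025, 1.0], [0.006, 1.0, -0.025], [-1.0, 0.006, 0.004]]
ft_force: [0.0, -1.2, -1.0]
width: 0.0531
```

Run:
```python
from h import *
for n in ('scene','side'): grab(n,n+'6')
s=robot.sense(); print(s['clock'],s['eef_pos'],s['ft_force'],s['width'])
a=cv2.imread('pics/scene6.png'); b=cv2.imread('pics/side6.png')
cv2.imwrite('pics/crop9.png',np.hstack([cv2.resize(a[140:240,230:330],(400,400),interpolation=cv2.INTER_CUBIC),cv2.resize(b[110:230,190:310],(400,400),interpolation=cv2.INTER_CUBIC)]))
```

```text
7.35 [0.51905397 0.09377182 0.01966165] [-0.2985234   0.19882399 -1.44140351] 0.05292616050673665
```

View pics/crop9.png

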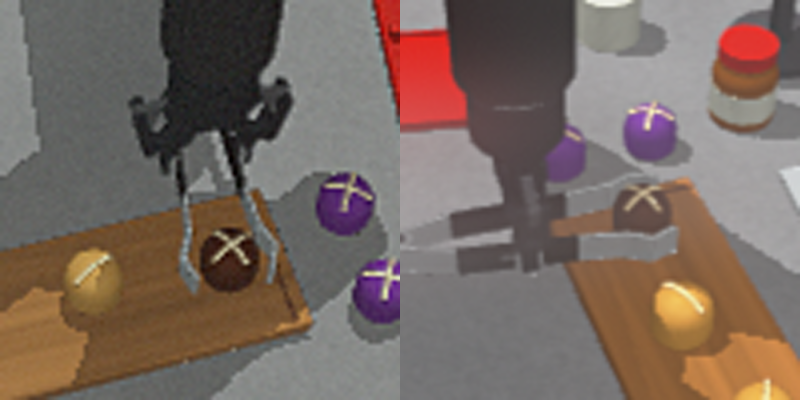

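The jaws straddle the roll without contact. Closing in steps to 0.44 (expected stop near 42 mm), with a 1.5 mm rise for the pads' swing.

Request:
servo_tool(deltas=[{"x": 0,"y": 0,"z": 0.5,"yaw": 0,"grip": 0.58},{"x": 0,"y": 0,"z": 1,"yaw": 0,"grip": 0.54},{"x": 0,"y": 0,"z": 1.5,"yaw": 0,"grip": 0.5},{"x": 0,"y": 0,"z": 1.5,"yaw": 0,"grip": 0.47},{"x": 0,"y": 0,"z": 1.5,"yaw": 0,"grip": 0.44},{"x": 0,"y": 0,"z": 1.5,"yaw": 0,"grip": 0.44},{"x": 0,"y": 0,"z": 1.5,"yaw": 0,"grip": 0.44},{"x": 0,"y": 0,"z": 1.5,"yaw": 0,"grip": 0.44}])

```text
clock: 8.35
eef_pos: [0.5192, 0.0938, 0.0212]
ee_rot: [[0.005, 0.025, 1.0], [0.006, 1.0, -0.025], [-1.0, 0.006, 0.004]]
ft_force: [-0.8, 0.2, 0.7]
width: 0.0409
```

Run:
```python
from h import *
for n in ('scene','side'): grab(n,n+'7')
s=robot.sense(); print(s['clock'],s['eef_pos'],s['ft_force'],s['width'])
a=cv2.imread('pics/scene7.png'); b=cv2.imread('pics/side7.png')
cv2.imwrite('pics/crop10.png',np.hstack([cv2.resize(a[140:240,230:330],(400,400),interpolation=cv2.INTER_CUBIC),cv2.resize(b[110:230,190:310],(400,400),interpolation=cv2.INTER_CUBIC)]))
```

```text
8.45 [0.5191468  0.09379573 0.02118255] [-0.33352885  0.57318734  1.38622293] 0.040973744838291984
```

View pics/crop10.png

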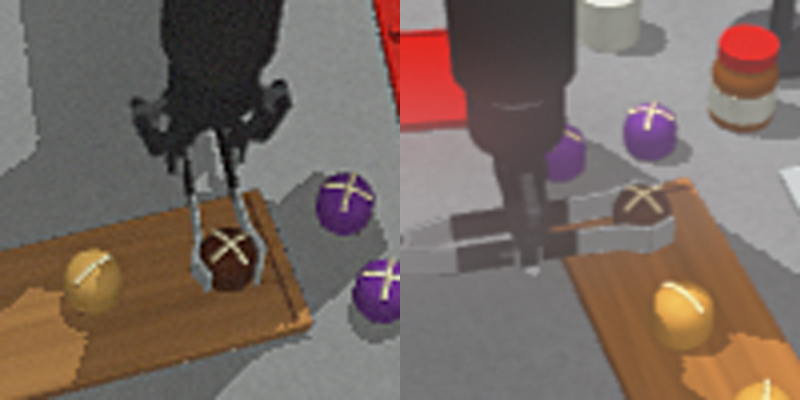

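The opening stopped at 41 mm on a 37 mm command, so the jaws are closed on the roll. Lifting.

Request:
servo_tool(deltas=[{"x": 0,"y": 0,"z": 5,"yaw": 0,"grip": 0.44},{"x": 0,"y": 0,"z": 15,"yaw": 0,"grip": 0.44},{"x": 0,"y": 0,"z": 30,"yaw": 0,"grip": 0.44},{"x": 0,"y": 0,"z": 50,"yaw": 0,"grip": 0.44},{"x": 0,"y": 0,"z": 75,"yaw": 0,"grip": 0.44},{"x": 0,"y": 0,"z": 100,"yaw": 0,"grip": 0.44},{"x": 0,"y": 0,"z": 120,"yaw": 0,"grip": 0.44},{"x": 0,"y": 0,"z": 120,"yaw": 0,"grip": 0.44},{"x": 0,"y": 0,"z": 120,"yaw": 0,"grip": 0.44}])

```text
clock: 9.57
eef_pos: [0.5187, 0.0937, 0.141]
ee_rot: [[0.004, 0.025, 1.0], [0.006, 1.0, -0.025], [-1.0, 0.006, 0.004]]
ft_force: [0.2, -0.2, -1.7]
width: 0.0405
```

Run:
```python
from h import *
for n in ('scene','side'): grab(n,n+'8')
s=robot.sense(); print(s['clock'],s['eef_pos'],s['ft_force'],s['width'])
a=cv2.imread('pics/scene8.png'); b=cv2.imread('pics/side8.png')
cv2.imwrite('pics/crop11.png',np.hstack([cv2.resize(a[120:240,210:330],(400,400),interpolation=cv2.INTER_CUBIC),cv2.resize(b[70:230,170:330],(400,400),interpolation=cv2.INTER_CUBIC)]))
```

```text
9.675 [0.51855439 0.09353734 0.14042948] [ 0.38356121 -0.96597697 -1.47838326] 0.04082689941610965
```

View pics/crop11.png

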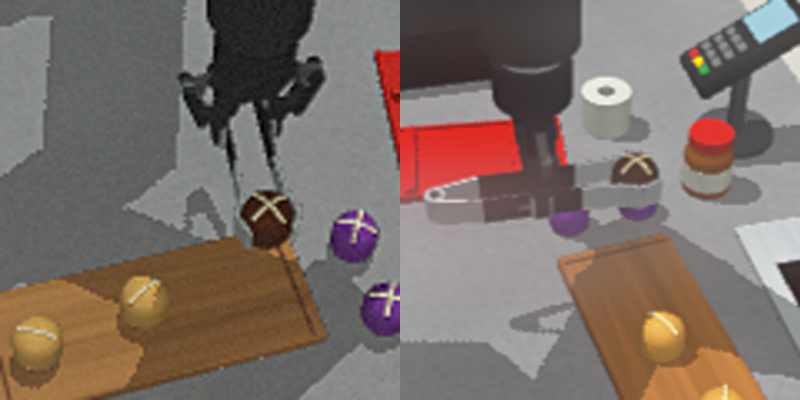

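The roll is up in the tongs, its place on the board is empty, and the two golden rolls are where they were. Carrying it to the carton: dx -195, dy -467, same height plus a little.

Request:
servo_tool(deltas=[{"x": -6,"y": -15,"z": 3,"yaw": 0,"grip": 0.44},{"x": -18,"y": -42,"z": 6,"yaw": 0,"grip": 0.44},{"x": -32,"y": -77,"z": 10,"yaw": 0,"grip": 0.44},{"x": -47,"y": -112,"z": 15,"yaw": 0,"grip": 0.44},{"x": -62,"y": -147,"z": 15,"yaw": 0,"grip": 0.44},{"x": -76,"y": -182,"z": 15,"yaw": 0,"grip": 0.44},{"x": -91,"y": -217,"z": 15,"yaw": 0,"grip": 0.44},{"x": -105,"y": -252,"z": 15,"yaw": 0,"grip": 0.44},{"x": -120,"y": -287,"z": 15,"yaw": 0,"grip": 0.44},{"x": -134,"y": -322,"z": 15,"yaw": 0,"grip": 0.44},{"x": -149,"y": -357,"z": 15,"yaw": 0,"grip": 0.44},{"x": -164,"y": -392,"z": 15,"yaw": 0,"grip": 0.44},{"x": -178,"y": -427,"z": 15,"yaw": 0,"grip": 0.44},{"x": -188,"y": -450,"z": 15,"yaw": 0,"grip": 0.44},{"x": -193,"y": -462,"z": 15,"yaw": 0,"grip": 0.44},{"x": -195,"y": -467,"z": 15,"yaw": 0,"grip": 0.44},{"x": -195,"y": -467,"z": 15,"yaw": 0,"grip": 0.44},{"x": -195,"y": -467,"z": 15,"yaw": 0,"grip": 0.44},{"x": -195,"y": -467,"z": 15,"yaw": 0,"grip": 0.44}])

```text
clock: 12.05
eef_pos: [0.3239, -0.373, 0.1555]
ee_rot: [[0.003, 0.024, 1.0], [0.005, 1.0, -0.024], [-1.0, 0.005, 0.003]]
ft_force: [-0.0, -0.2, -1.2]
width: 0.0405
```

Run:
```python
from h import *
for n in ('scene','side'): grab(n,n+'9')
s=robot.sense(); print(s['clock'],s['eef_pos'],s['ft_force'],s['width'],s['qd'].round(4))
a=cv2.imread('pics/scene9.png'); b=cv2.imread('pics/side9.png')
cv2.imwrite('pics/crop12.png',np.hstack([cv2.resize(a,(400,300)),cv2.resize(b,(400,300))]))
cv2.imwrite('pics/crop13.png',cv2.resize(a[120:240,80:240],None,fx=4,fy=4,interpolation=cv2.INTER_CUBIC))
```

```text
12.15 [ 0.32383831 -0.37314557  0.15554622] [-0.00184271 -0.63159179 -1.13182572] 0.041057668451561224 [-0.0029  0.001   0.0003  0.0013  0.0006  0.001 ]
```

View pics/crop12.png

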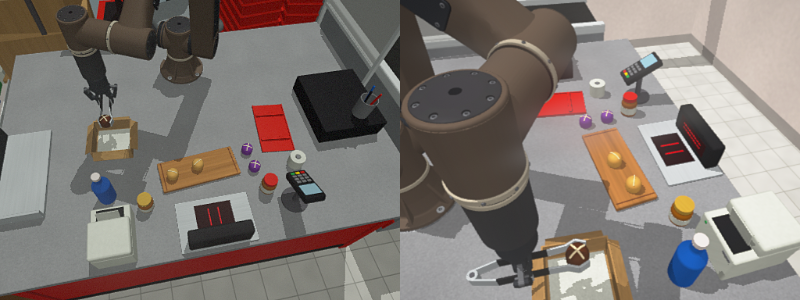

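View pics/crop13.png

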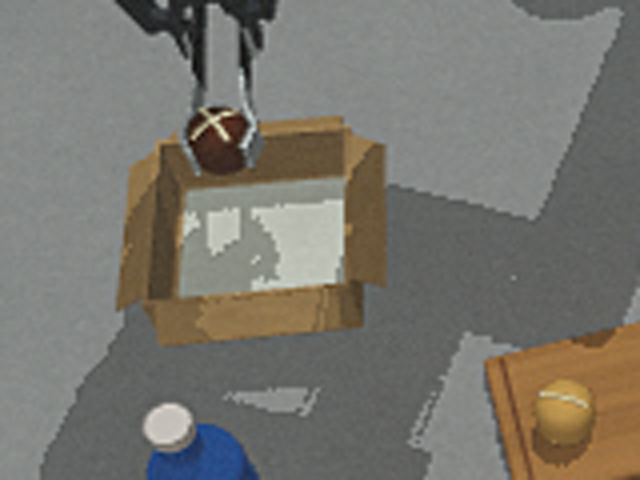

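The roll is held between the jaws above the carton: scene pixel (134.6,155), side pixel about (226.6,322.6). I'll triangulate it.

Run:
```python
from h import *
S=load('scene9');D=load('side9')
p=tri(S,(134.6,155),D,(226.6,322.6)); print(p, plane(S,134.6,155,.174))
P=[plane(S,80+x/4-.5,120+y/4-.5,.07) for x,y in((158,146),(344,130),(146,302),(362,285))]
c=np.mean(P,0);print(np.round(P,3).tolist(),c,np.hypot(*(p-c)[:2]))
S0=load('scene8')
for d in(load('scene0'),S): # golden/jars check by colour centroid
    h=cv2.cvtColor(d['pixels'],cv2.COLOR_RGB2HSV)
    m=cv2.inRange(h,(15,110,100),(30,255,255)); m[:195]=0;m[275:]=0;m[:,:170]=0;m[:,270:]=0
    n,_,st,ce=cv2.connectedComponentsWithStats(m); print([(ce[i].round(1).tolist(),st[i,4]) for i in range(1,n) if st[i,4]>40])
    df=None
diff=np.abs(load('scene0')['pixels'].astype(int)-S['pixels']).sum(2)
```

```text
[ 0.42915071 -0.37369588  0.17616319] [ 0.42912195 -0.37559993  0.174     ]
[[0.34, -0.454, 0.07], [0.352, -0.291, 0.07], [0.502, -0.464, 0.07], [0.517, -0.287, 0.07]] [ 0.42763146 -0.37408083  0.07      ] 0.0015672619702105316
[([237.9, 220.2], np.int32(1849)), ([184.2, 255.1], np.int32(281))]
[([237.9, 219.2], np.int32(2248)), ([184.0, 254.7], np.int32(271))]
```

The roll centre is 2 mm from the middle of the mouth and at z of about 0.176 m (0.098 needed). The arm is still, so I'm handing in.

Run:
```python
from h import *
s=robot.sense(); print(s['clock'],s['width'],abs(s['qd']).max()); print(robot.finish_job())
```

```text
12.15 0.041057668451561224 0.0028919467987536668
the job is handed in; nothing more can be done
None
```

I picked up the tongs, closed them on the dark roll with the white cross, lifted it off the board and carried it to the carton. I handed in at 12.15 s, still holding it there; no verdict was reported.

- **Position:** by two-view triangulation, the roll centre is about 2 mm sideways from the middle of the mouth. It is at z ≈ 0.176 m, against the 0.098 m needed.
- **Grip:** the fingers stand at 41 mm on a 37 mm command, so the tongs are stopped on the roll. That matches the 42 mm given for tongs closed on a roll.
- **Stillness:** joint speeds were below 0.003 rad/s at the end.
- **Surroundings:** in the last pictures the other two rolls, the jars and the other bystanders look where they were. Only the honey jar's lid was checked by number, and it stayed within 0.5 pixel. My colour mask merged the golden rolls with the board, so they were checked by eye only.
- **Forces:** the only one that stood out was a 6–7 N upward push while first gripping the tongs, which went away on lifting. I had no direct contact readings between the tongs, roll and carton.

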